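# Find the rocking candle-jar lid and hold it home for taping

### The job

Four identical candle jars stand in the posting tray, and one dark metal lid is not down on its glass: it rocks when its edge is pressed, while the others sit firm. Press the lids near their edges with the fingertips to find the one that rocks, then push that lid fully home and finish while still holding it down, flush and level, so that I can tape it. Press gently, do not lift or shift any jar, and leave everything else where it is.

Things in the scene. Friction and masses are not known exactly. Their poses are not given: they have to be found in the camera images.
- tray: low brown cardboard posting tray fixed on the table, 208 x 208 mm, floor 4 mm thick, outer walls 46 mm high and 4 mm thick, cross divider 36 mm high, one jar in each of four cells about 98 mm wide; origin: centre of the underside, x and y along the walls
- jar_a: amber glass candle jar, cream wax, plain paper band; 72 mm across, rim 90 mm above its underside, 0.3 to 0.5 kg, loose in a cell of the tray; origin: centre of the underside, z up. Just one of the four jars has the loose lid, any of them may: 2 to 3 N on that lid's edge (25 to 32 mm from its centre) tips it about 0.06 rad, the pressed spot sinking some 4 mm onto the rim; let go, it springs back
- jar_b: amber glass candle jar, cream wax, plain paper band; 72 mm across, rim 90 mm above its underside, 0.3 to 0.5 kg, loose in a cell of the tray; origin: centre of the underside, z up. Just one of the four jars has the loose lid, any of them may: 2 to 3 N on that lid's edge (25 to 32 mm from its centre) tips it about 0.06 rad, the pressed spot sinking some 4 mm onto the rim; let go, it springs back
- jar_c: amber glass candle jar, cream wax, plain paper band; 72 mm across, rim 90 mm above its underside, 0.3 to 0.5 kg, loose in a cell of the tray; origin: centre of the underside, z up. Just one of the four jars has the loose lid, any of them may: 2 to 3 N on that lid's edge (25 to 32 mm from its centre) tips it about 0.06 rad, the pressed spot sinking some 4 mm onto the rim; let go, it springs back
- jar_d: amber glass candle jar, cream wax, plain paper band; 72 mm across, rim 90 mm above its underside, 0.3 to 0.5 kg, loose in a cell of the tray; origin: centre of the underside, z up. Just one of the four jars has the loose lid, any of them may: 2 to 3 N on that lid's edge (25 to 32 mm from its centre) tips it about 0.06 rad, the pressed spot sinking some 4 mm onto the rim; let go, it springs back
- lid_a_top (a point): centre of the top of the dark metal slip-over lid of jar_a, z out of the top: 80 mm across, 6 mm thick, 14 mm skirt. Home, it lies 96 mm above the jar's underside (100 mm above the table), rigid. The loose lid floats about 4 mm high on a springy seal. Pressed within 10 mm of its centre it sinks level: 6 N brings it home, 8 to 20 N holds it; pressed at the edge it only tips
- lid_b_top (a point): centre of the top of the dark metal slip-over lid of jar_b, z out of the top: 80 mm across, 6 mm thick, 14 mm skirt. Home, it lies 96 mm above the jar's underside (100 mm above the table), rigid. The loose lid floats about 4 mm high on a springy seal. Pressed within 10 mm of its centre it sinks level: 6 N brings it home, 8 to 20 N holds it; pressed at the edge it only tips
- lid_c_top (a point): centre of the top of the dark metal slip-over lid of jar_c, z out of the top: 80 mm across, 6 mm thick, 14 mm skirt. Home, it lies 96 mm above the jar's underside (100 mm above the table), rigid. The loose lid floats about 4 mm high on a springy seal. Pressed within 10 mm of its centre it sinks level: 6 N brings it home, 8 to 20 N holds it; pressed at the edge it only tips
- lid_d_top (a point): centre of the top of the dark metal slip-over lid of jar_d, z out of the top: 80 mm across, 6 mm thick, 14 mm skirt. Home, it lies 96 mm above the jar's underside (100 mm above the table), rigid. The loose lid floats about 4 mm high on a springy seal. Pressed within 10 mm of its centre it sinks level: 6 N brings it home, 8 to 20 N holds it; pressed at the edge it only tips
- tape_roll: roll of tan packing tape lying flat, 96 mm across, 48 mm high, loose bystander; origin: centre of the underside
- soap_pink: pink wrapped soap bar 50x75x26 mm, loose bystander; origin: centre of the underside
- candle_floral: candle in a dark floral pot, 70 mm across, 99 mm high, loose bystander; origin: centre of the underside
- candle_bowl: candle in a turned wooden bowl, 94 mm across, 65 mm high, loose bystander; origin: centre of the underside
Mind the look-alikes: they are no part of the job. Leave any purple look-alike of the jar_a alone.

How it is judged:
By the outcome, as a careful person would: the job done as asked, in the order asked, and still so for the second after the job is handed in, while the arm keeps its last pose, push and grip.
It also fails if it takes over 48 s, if anything falls off the work surface, if the arm or the gripper's body presses on something with over 40 N, if the wrist force passes 120 N, or if a joint passes its speed limit or range.

### The arm

A 6-joint arm with a two-finger parallel gripper is mounted at the origin on a cart in front of the work surface, level with it; the furniture and walls round the work are solid. World frame = base frame: x ahead of the robot, y to its left, z up, the work surface at z = 0. Lengths are in m, angles in degrees, forces in N, time in s.
With the tool pointing down it reaches from about 0.425 to 0.95 m from the base axis. Payload 14.7 kg.
Tool frame: the origin (TCP) lies between the finger pads; the fingertips stand r.tips_ahead ahead of it and the grasp point (between the pads) is the TCP (r.tips_ahead is the distance from the TCP to the fingertips, in m); x points along the fingers, y is the direction in which the jaws open and shut, and the axes are right-handed (so a half turn about x gives the same grasp; the last joint's range is limited). The gripper opens to 85 mm and grips with 20 to 120 N. Pads are 22 mm wide; open, the fingers measure 114 mm over their backs; the gripper's body (76 mm by 85 mm) begins 54 mm behind the grasp point. The pads swing forward as they close: fully open they stand 13 mm farther back than shut.
Start: joints at [-68.617, 27.513, 91.461, -0, 61.026, -2.67], TCP at [0.265, -0.594, 0.25] pointing down, gripper open.
Joint ranges: [-157.49, 157.49], [-46.99, 117.5], [13.45, 153.17], [-89.5, 269.5], [5.16, 153.95], [-167.48, 167.48]. Speed limits (degrees/s): [108.29, 108.29, 136.94, 172.46, 172.46, 172.46].

### API

Orientations are given as [roll, pitch, yaw] about the fixed x, y, z axes, in that order (R = Rz(yaw) Ry(pitch) Rx(roll)).
In Python, from station import r gives the robot as it stands.
- The arm moves only by the tool servo_tool, never from a script. Its argument "targets" is a list that holds one entry, the list of rows, each a list of 4 numbers: the shift along the tool's x, y, z in m, then the turn about the tool's x in degrees. A call has 1 to 20 rows; each row is the pose to reach, as a shift and turn from the pose commanded when the call began, along the tool's axes at that moment; what a row does not reach only later rows make up. A row lasts 1/10 s, in which the tool goes at most 50 mm and 8.59 degrees, less where a joint would pass 70% of its speed; a pose out of reach is approached as far as the arm can. A call with a gripper value outside its range is refused whole. "hand" is the closure in counts, from 0 (fully open) to 255 (shut), set as the call begins (left out, the last holds). The fingers move at their own pace and stop on an object; "newtons" is the grip in N (left out, the last holds). Time passes only in rows, so rows that repeat a pose let the fingers close. It gives the time, the measured TCP pose, the force and the opening at its end, in the units of the state.
- r.sense(): the state, without advancing time (a new reading comes with each control period).
- r.get_image(name): name is "side" or "top" or "wrist"; returns a dict with "frame" (420x560x3 uint8, blue, green, red), "z_map" (420x560 float32, m along the optical axis (not along the pixel's ray), 0 where there is no reading), "mtx" (3x3 intrinsics, pixels), "position" and "rotation" of the camera in the world; the wrist camera has in their place "hand_eye" (4x4, takes a point from camera to tool coordinates, whose origin is the TCP and whose axes are the tool frame's). Camera axes: x right, y up, looking along -z (the intrinsics and any distortion apply to the point x, -y, -z); pixel columns grow to the right and rows downward; lengths in m; the calibration is good to about 2 mm. A picture is of the moment at which its call begins: read the wrist's pose just before it.
- r.sign_off(): hands the job in, once; it reports no verdict.
Trained networks look in a picture, given as the dict that the camera call returned (one of the last four; its "shot" number tells which), for a name from the list of things; names that differ only in an ending like _2 or _b are one class to them, and where a whole thing is asked for, a point or a joint stands for the part that bears it (a point fixed in the world has none). Each returns a list of dicts, best first, with "score" (0 to 1); they miss things now and then, are a little off and sometimes report something else, mostly with a low value. They report only what shows in the picture. A call takes as long as a camera call. They do not tell look-alikes from the thing itself.
- r.search_frame(thing, picture): "rect" ([centre column, centre row, width, height] in pixels, round what is visible of it).
- r.pinpoint(thing, picture): "xy" ([column, row] in pixels: a listed point, or the origin of a listed thing).
The state is a dict: "time": time; "qpos": joint angles; "qvel": joint speeds; "effort": joint torques, N m; "position": TCP position; "tool_rot": TCP orientation; "contact_force": force on the tool from outside, world axes, zero at the start; "torque": the same for the moment, N m; "finger_gap": finger opening in m.
Only numpy, scipy, OpenCV 4.12 (cv2) and the standard library are available. Lean on these libraries where they do the work, as an engineer would, in place of code of your own. Each camera call takes 0.05 s, during which the arm holds its last target.

## Working session

There is one attempt and no reset: what is moved stays moved. The work goes in short steps, Python scripts to look and compute and a tool call to move; the robot and the scene stay as the last step left them, time stands still between calls to the robot, and variables do not carry over. Pictures are saved under pics/ and viewed, and the job is handed in when it is done.

Besides the shell and the picture viewer there is one more tool, called after "Request:" by a JSON object that holds its "api" and its "payload". servo_tool: Moves the arm, as the interface text tells. Its arguments: {"type":"object","properties":{"targets":{"type":"array","items":{"type":"array","items":{"type":"array","items":{"type":"number"}}}},"hand":{"type":"number"},"newtons":{"type":"number"}},"required":["targets"]}

```bash
mkdir -p pics; ls; cat > h.py <<'E'
from station import r
import numpy as np, cv2
def world(p,uv,z=None,Z=None):
    # uv pixel; Z depth or intersect plane z
    K=p["mtx"];d=np.array([(uv[0]-K[0,2])/K[0,0],-(uv[1]-K[1,2])/K[1,1],-1.])
    R=np.array(p["rotation"]);t=np.array(p["position"])
    w=R@d
    s=Z if Z is not None else (z-t[2])/w[2]
    return t+s*w
E
python3 - <<'E'
from h import *
s=r.sense();print(s,r.tips_ahead)
for n in("top","side"):
    p=r.get_image(n);cv2.imwrite(f"pics/{n}0.png",p["frame"]);print(n,p["position"],p["rotation"],p["mtx"],[k for k in p])
    for t in("jar_a","lid_a_top"):
        f=r.search_frame if t=="jar_a" else r.pinpoint
        for o in f(t,p):
            print(t,o)
            if "xy" in o: print(world(p,o["xy"],z=.1).round(4),world(p,o["xy"],Z=p["z_map"][int(o["xy"][1]),int(o["xy"][0])]).round(4))
E
```

```text
pics
{'time': 0.0, 'qpos': array([-6.86162683e+01,  2.75496072e+01,  9.14949112e+01, -1.14069266e-04,
        6.10249288e+01, -2.67050114e+00]), 'qvel': array([ 0.07061454, -0.01261042,  0.11101701,  0.0795412 ,  0.13208955,
       -0.0296848 ]), 'effort': array([ 2.20851558e-03, -9.50643182e+01, -4.30191493e+01, -4.15382033e-05,
        1.20926354e-02, -4.67741430e-06]), 'position': array([ 0.26481018, -0.59318085,  0.24966763]), 'tool_rot': array([-92.58822611,  89.93055268, 111.46606209]), 'contact_force': array([-1.16089824, -0.27028441, -0.55886048]), 'torque': array([0.0133279 , 0.01126482, 0.01617807]), 'finger_gap': 0.08577130246835706} 0.019
top [0.18945903 0.07860445 1.47058237] [ 12.09181     -0.19753448 -95.66128962] [[461.81636519   0.         274.04346227]
 [  0.         461.81636519 205.77902765]
 [  0.           0.           1.        ]] ['frame', 'z_map', 'mtx', 'position', 'rotation', 'shot']
jar_a {'rect': [372.1, 142.4, 29.2, 31.2], 'score': 0.93}
jar_a {'rect': [275.2, 203.2, 27.9, 32.0], 'score': 0.88}
jar_a {'rect': [246.4, 217.1, 27.5, 31.7], 'score': 0.8}
jar_a {'rect': [258.8, 175.2, 23.7, 28.8], 'score': 0.66}
jar_a {'rect': [229.6, 187.4, 24.5, 35.4], 'score': 0.65}
lid_a_top {'xy': [374.5, 137.8], 'score': 0.81}Traceback (most recent call last):
  File "<stdin>", line 9, in <module>
  File "h.py", line 8, in world
    s=Z if Z is not None else (z-t[2])/w[2]
                                       ~^^^
IndexError: invalid index to scalar variable.
```

```bash
sed -i 's/R=np.array(p\["rotation"\])/R=Rot.from_euler("xyz",p["rotation"],degrees=True).as_matrix()/; s/^import numpy/from scipy.spatial.transform import Rotation as Rot\nimport numpy/' h.py
python3 - <<'E'
from h import *
for n in("top","side"):
    p=r.get_image(n);cv2.imwrite(f"pics/{n}0.png",p["frame"]);print(n,p["position"],p["rotation"])
    for t in("lid_a_top","tray","tape_roll"):
        f=r.pinpoint
        for o in f(t,p):
            print(t,o,world(p,o["xy"],z=.1).round(4),world(p,o["xy"],Z=p["z_map"][int(o["xy"][1]),int(o["xy"][0])]).round(4))
f=cv2.imread("pics/top0.png")
cv2.imwrite("pics/topz.png",cv2.resize(f[100:280,180:420],None,fx=3.3,fy=3.3,interpolation=cv2.INTER_CUBIC))
E
```

```text
top [0.18945903 0.07860445 1.47058237] [ 12.09181     -0.19753448 -95.66128962]
lid_a_top {'xy': [269.1, 196.2], 'score': 0.78} [0.5124 0.057  0.1   ] [0.5134 0.0569 0.0958]
lid_a_top {'xy': [378.4, 136.9], 'score': 0.71} [ 0.6691 -0.3028  0.1   ] [ 0.6716 -0.3048  0.0927]
tray {'xy': [248.9, 198.7], 'score': 0.77} [0.5106 0.1189 0.1   ] [0.5329 0.1217 0.005 ]
tape_roll {'xy': [326.0, 162.1], 'score': 0.96} [ 0.6032 -0.129   0.1   ] [ 0.636  -0.1454 -0.0088]
side [0.35597355 1.1105717  0.84895791] [ 5.40071464e+01  7.01670601e-02 -1.73062492e+02]
lid_a_top {'xy': [270.2, 200.1], 'score': 0.66} [0.5044 0.043  0.1   ] [0.5041 0.0451 0.1015]
lid_a_top {'xy': [234.5, 142.4], 'score': 0.52} [ 0.6754 -0.2938  0.1   ] [ 0.6779 -0.3046  0.0943]
tray {'xy': [259.2, 241.1], 'score': 0.71} [0.5082 0.2281 0.1   ] [0.517  0.1767 0.0563]
tray {'xy': [283.1, 245.7], 'score': 0.61} [0.4456 0.2388 0.1   ] [0.4518 0.1786 0.0483]
tray {'xy': [282.2, 218.5], 'score': 0.48} [0.4604 0.1261 0.1   ] [0.4601 0.1293 0.1024]
tape_roll {'xy': [237.8, 193.9], 'score': 0.67} [0.603  0.0227 0.1   ] [ 0.6291 -0.0921  0.021 ]
```

View pics/topz.png

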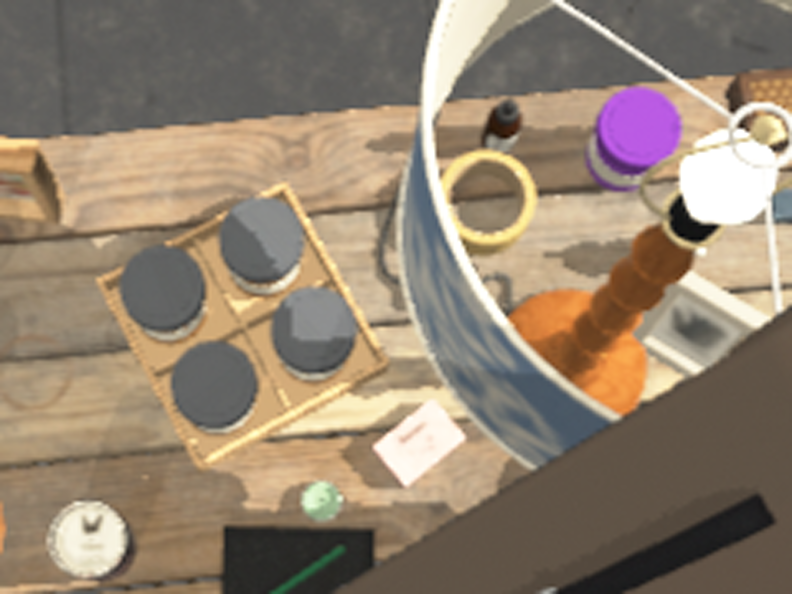

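View pics/side0.png

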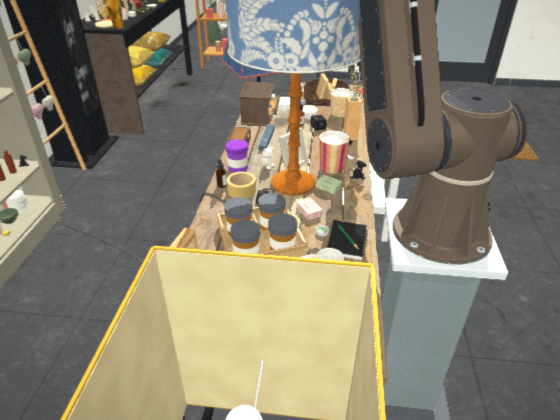

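```bash
cat >> h.py <<'E'
def cloud(p):
    K=p["mtx"];z=p["z_map"];v,u=np.mgrid[:z.shape[0],:z.shape[1]]
    d=np.stack([(u-K[0,2])/K[0,0]*z,-(v-K[1,2])/K[1,1]*z,-z],-1)
    return d@Rot.from_euler("xyz",p["rotation"],degrees=True).as_matrix().T+np.array(p["position"])
E
python3 - <<'E'
from h import *
p=r.get_image("top");C=cloud(p);q=r.get_image("side");D=cloud(q)
np.savez("c.npz",C=C,D=D,f=p["frame"],g=q["frame"])
# top: lids
for z0 in (p,C),(q,D):
    c=z0[1];m=(c[...,2]>.085)&(c[...,2]<.125)&(c[...,0]>.35)&(c[...,0]<.7)&(c[...,1]>-.1)&(c[...,1]<.3)&(z0[0]["z_map"]>0)
    n,l,st,ce=cv2.connectedComponentsWithStats(m.astype(np.uint8))
    for i in range(1,n):
        if st[i,4]>40:
            P=c[l==i];print(st[i],ce[i].round(1),np.median(P,0).round(4),P.min(0).round(3),P.max(0).round(3))
# lamp: height map grid
m=(C[...,2]>.15)
for uv in [(305,120),(308,200),(316,108),(330,190),(345,220),(320,165),(356,209),(395,150),(350,230)]: print("top",uv,C[uv[1],uv[0]].round(3))
for uv in [(231,60),(300,68),(358,60),(292,30),(295,120),(292,182),(380,140),(300,270),(160,255),(370,265)]: print("side",uv,D[uv[1],uv[0]].round(3))
E
```

```text
[189 148   7  13  41] [192.9 154.8] [0.6632 0.2787 0.1056] [0.655 0.272 0.086] [0.684 0.291 0.124]
[247 159  26  27 537] [259.1 171.9] [0.5907 0.0802 0.1028] [0.553 0.04  0.085] [0.634 0.119 0.112]
[217 174  26  26 529] [229.3 186.5] [0.5547 0.1753 0.099 ] [0.516 0.136 0.085] [0.597 0.214 0.107]
[263 187  26  26 539] [275.1 199.2] [0.5014 0.0398 0.0992] [0.463 0.    0.085] [0.541 0.078 0.11 ]
[232 203  26  27 545] [244.7 215.7] [0.4595 0.136  0.0987] [0.421 0.098 0.085] [0.5   0.175 0.108]
[197 251  18   6  52] [205.8 253.6] [0.3577 0.262  0.0921] [0.35  0.237 0.085] [0.365 0.288 0.101]
[258 193  28  20 457] [271.6 202.4] [0.4994 0.0552 0.1008] [0.46  0.004 0.085] [0.54  0.086 0.107]
[224 197  29  22 510] [238.1 207.6] [0.5885 0.0958 0.1047] [0.551 0.043 0.086] [0.629 0.126 0.109]
[268 213  30  23 552] [282.5 223.9] [0.4572 0.1511 0.1007] [0.418 0.098 0.085] [0.497 0.182 0.105]
[230 219  31  24 574] [245.1 230.5] [0.5519 0.1903 0.1009] [0.513 0.139 0.085] [0.594 0.222 0.105]
top (305, 120) [ 1.139 -0.191 -0.861]
top (308, 200) [ 0.409 -0.023  0.464]
top (316, 108) [ 0.564 -0.046  0.609]
top (330, 190) [ 0.538 -0.146 -0.004]
top (345, 220) [ 0.328 -0.07   0.632]
top (320, 165) [ 0.625 -0.123  0.001]
top (356, 209) [0.189 0.079 1.471]
top (395, 150) [ 0.462 -0.191  0.606]
top (350, 230) [ 0.315 -0.084  0.59 ]
side (231, 60) [ 0.925 -1.43   0.016]
side (300, 68) [ 0.434 -0.016  0.466]
side (358, 60) [ 0.287 -0.12   0.459]
side (292, 30) [ 0.455 -0.013  0.558]
side (295, 120) [ 0.456 -0.185  0.247]
side (292, 182) [ 0.46  -0.172  0.029]
side (380, 140) [0.228 0.102 0.34 ]
side (300, 270) [0.384 0.566 0.332]
side (160, 255) [0.619 0.566 0.34 ]
side (370, 265) [0.274 0.564 0.354]
```

View pics/top0.png

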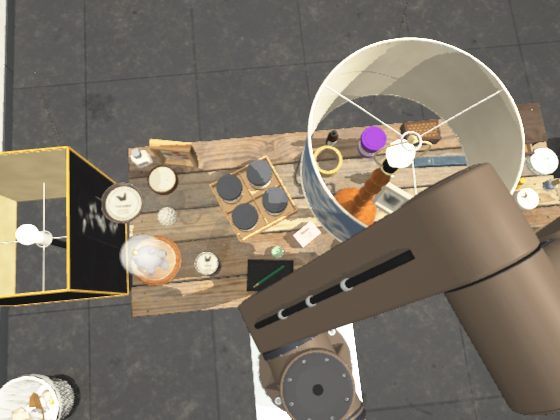

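```bash

python3 - <<'E'
import numpy as np
from scipy.optimize import least_squares
d=np.load("c.npz");C,D=d["C"],d["D"];f=d["f"].astype(int);g=d["g"].astype(int)
P=C[30:240,295:530].reshape(-1,3);col=f[30:240,295:530].reshape(-1,3)
m=(P[:,2]>.3)&(P[:,2]<.75)&(np.hypot(P[:,0]-.46,P[:,1]+.19)<.26)&(np.hypot(P[:,0]-.46,P[:,1]+.19)>.1)
brown=(abs(col[:,2]-col[:,0])<45)&(col.sum(1)<330)
P=P[m&~brown]
Q=D[0:80,220:370].reshape(-1,3);Q=Q[(Q[:,2]>.3)&(Q[:,2]<.8)&(np.hypot(Q[:,0]-.46,Q[:,1]+.19)<.26)&(np.hypot(Q[:,0]-.46,Q[:,1]+.19)>.1)]
for N,A in(("top",P),("side",Q),("both",np.r_[P,Q])):
    fit=least_squares(lambda p:np.hypot(A[:,0]-p[0],A[:,1]-p[1])-p[2]-p[3]*(A[:,2]-.55),[.46,-.19,.18,0],loss="soft_l1",f_scale=.005)
    print(N,len(A),fit.x.round(4),np.percentile(A[:,2],[0,1,5,50,95,99,100]).round(3),"ymax",A[:,1].max())
# arm points
X=C.reshape(-1,3);X=X[(X[:,2]>.05)&(X[:,2]<1.45)&(X[:,0]<.35)&((X[:,2]>.72)|(X[:,0]<.15))&(abs(X[:,1])<.8)]
# distribution along azimuth -68: r coordinate
th=np.radians(-68.6);rr=X[:,0]*np.cos(th)+X[:,1]*np.sin(th);t=-X[:,0]*np.sin(th)+X[:,1]*np.cos(th)
for a in np.arange(-.4,.9,.05):
    k=(rr>a)&(rr<a+.05)
    if k.sum()>10: print(a.round(2),k.sum(),"z",np.percentile(X[k,2],[5,50,98]).round(3),"t",np.percentile(t[k],[2,98]).round(3))
E
```

```text
top 16465 [ 0.4601 -0.2069  0.1912 -0.0026] [0.449 0.456 0.469 0.605 0.689 0.691 0.693] ymax -0.012493552824080587
side 9870 [ 0.4585 -0.2098  0.1966  0.0006] [0.435 0.457 0.463 0.541 0.613 0.621 0.625] ymax -0.006740779809716324
both 26335 [ 0.459  -0.2059  0.1925 -0.0057] [0.435 0.457 0.466 0.574 0.687 0.69  0.693] ymax -0.006740779809716324
-0.15 24 z [0.056 0.078 0.111] t [-0.003  0.004]
-0.1 1239 z [0.335 0.386 0.414] t [-0.03   0.182]
-0.05 2440 z [0.386 0.412 0.479] t [-0.051  0.166]
-0.0 2503 z [0.388 0.412 0.565] t [-0.082  0.149]
0.05 1469 z [0.343 0.409 0.645] t [-0.105  0.133]
0.1 1763 z [0.722 0.742 0.787] t [0.008 0.238]
0.15 4470 z [0.766 0.813 0.851] t [0.12 0.24]
0.2 13518 z [0.852 0.89  0.91 ] t [-0.046  0.238]
0.25 8036 z [0.91  0.914 0.918] t [0.001 0.24 ]
0.3 2324 z [0.891 0.907 0.914] t [0.064 0.239]
0.35 303 z [0.797 0.822 0.853] t [0.072 0.103]
0.4 200 z [0.725 0.743 0.802] t [0.09  0.103]
0.45 37 z [0.721 0.739 0.746] t [0.093 0.102]
```

```bash
python3 - <<'E'
import cv2
f=cv2.imread("pics/side0.png");cv2.imwrite("pics/sidez.png",cv2.resize(f[0:260,210:540],None,fx=2.3,fy=2.3))
from h import *
p=r.get_image("wrist");cv2.imwrite("pics/w0.png",p["frame"]);print(p["hand_eye"])
E
```

```text
[[-4.57998584e-05  3.17105420e-01 -9.48390294e-01 -1.24723540e-01]
 [ 9.99999821e-01  5.79561623e-04  1.45491031e-04  1.07201745e-03]
 [ 5.95786613e-04 -9.48390118e-01 -3.17105390e-01 -8.19569791e-02]
 [ 0.00000000e+00  0.00000000e+00  0.00000000e+00  1.00000000e+00]]
```

View pics/sidez.png

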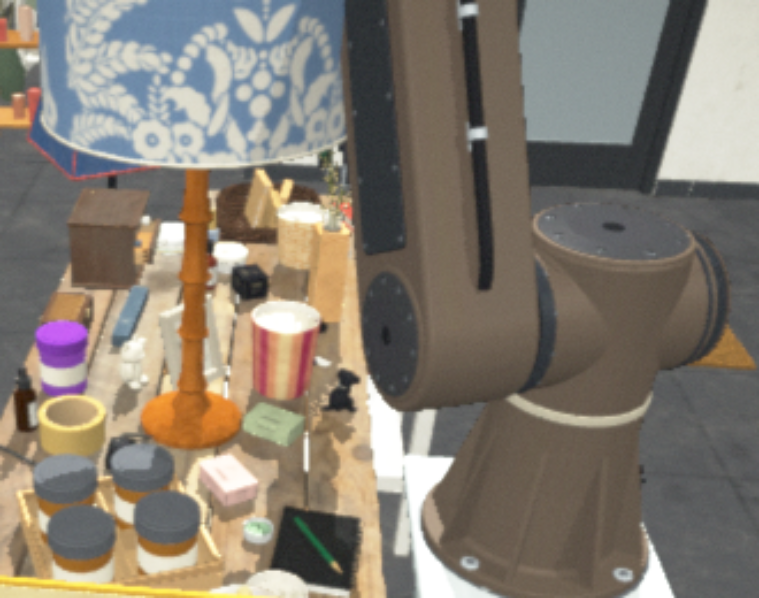

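View pics/w0.png

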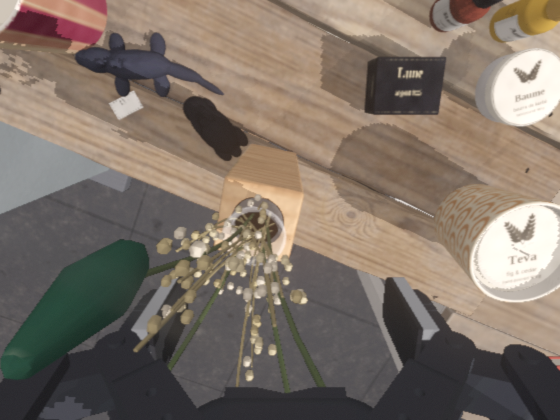

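```bash
cat >> h.py <<'E'
def tool(s=None):
    s=s or r.sense();T=np.eye(4);T[:3,:3]=Rot.from_euler("xyz",s["tool_rot"],degrees=True).as_matrix();T[:3,3]=s["position"];return T
def wcloud(p,T):
    K=p["mtx"];z=p["z_map"];v,u=np.mgrid[:z.shape[0],:z.shape[1]]
    d=np.stack([(u-K[0,2])/K[0,0]*z,-(v-K[1,2])/K[1,1]*z,-z,np.ones_like(z)],-1)
    return (d@(T@np.array(p["hand_eye"])).T)[...,:3]
def rows(T,pts,turns):
    for p,a in zip(pts,turns): print([round(float(x),3) for x in T[:3,:3].T@(np.array(p)-T[:3,3])]+[a])
E
python3 - <<'E'
from h import *
T=tool();print(T.round(3));p=r.get_image("wrist");W=wcloud(p,T)
for uv in [(60,340),(130,250),(260,180),(270,300),(200,330),(250,230),(210,130),(500,250),(60,20),(120,60)]: print(uv,W[uv[1],uv[0]].round(3),p["z_map"][uv[1],uv[0]])
g=r.get_image("side");K=cloud(g)
m=(K[...,2]>.3)&(K[...,1]<-.35)&(K[...,1]>-.9)&(K[...,0]<.8);print(m.sum(), K[m].max(0) if m.any() else 0)
E
```

```text
[[ 0.     0.408 -0.913  0.265]
 [-0.    -0.913 -0.408 -0.594]
 [-1.     0.    -0.     0.25 ]
 [ 0.     0.     0.     1.   ]]
(60, 340) [ 0.29  -0.542  0.328] 0.057295173
(130, 250) [ 0.296 -0.543  0.305] 0.076650985
(260, 180) [ 0.288 -0.567  0.16 ] 0.21999364
(270, 300) [ 0.277 -0.583  0.273] 0.11819419
(200, 330) [-0.669 -0.614 -0.85 ] 1.4611101
(250, 230) [ 0.259 -0.573  0.176] 0.2140512
(210, 130) [ 0.283 -0.507  0.032] 0.33471552
(500, 250) [ 0.299 -0.795  0.089] 0.31316155
(60, 20) [ 0.321 -0.379  0.077] 0.26499727
(120, 60) [ 0.307 -0.405  0.023] 0.32349524
27 [ 0.29368835 -0.53210319  0.31480405]
```

```bash
cat > plan.py <<'E'
from h import *
def P(q,rr,z,t=.03):
    q=np.radians(q);return [rr*np.cos(q)-t*np.sin(q),rr*np.sin(q)+t*np.cos(q),z]
E
python3 - <<'E'
from plan import *
T=tool();q0=-68.6
print(P(q0,.649,.25))
rows(T,[P(q0,.649,.45)],[0])
rows(T,[P(q0,.36,.78)],[0])
E
```

```text
[np.float64(0.2647367075109911), np.float64(-0.5933089209646523), 0.25]
[-0.2, -0.0, 0.0, 0]
[-0.53, -0.289, -0.013, 0]
```

Request:
{"api": "servo_tool", "payload": {"targets": [[[-0.03, 0, 0, 0], [-0.07, 0, 0, 0], [-0.11, 0, 0, 0], [-0.15, 0, 0, 0], [-0.2, 0, 0, 0], [-0.2, 0, 0, 0]]]}}

```text
time: 1.4
position: [0.2656, -0.5952, 0.4577]
tool_rot: [87.3, 89.4, -68.6]
contact_force: [0.7, 0.4, -0.2]
finger_gap: 0.0856
```

Request:
{"api": "servo_tool", "payload": {"targets": [[[-0.03, -0.03, -0.001, 0], [-0.06, -0.055, -0.002, 0], [-0.09, -0.08, -0.003, 0], [-0.13, -0.11, -0.005, 0], [-0.16, -0.14, -0.006, 0], [-0.2, -0.175, -0.008, 0], [-0.23, -0.2, -0.009, 0], [-0.26, -0.23, -0.01, 0], [-0.3, -0.26, -0.012, 0], [-0.33, -0.289, -0.013, 0], [-0.33, -0.289, -0.013, 0]]], "hand": 255, "newtons": 40}}

```text
time: 2.5
position: [0.1578, -0.3212, 0.7851]
tool_rot: [87.2, 89.5, -68.7]
contact_force: [0.3, -0.2, -0.4]
finger_gap: 0.0002
```

```bash
python3 - <<'E'
from plan import *
s=r.sense();T=tool(s);print(s["time"],s["qpos"].round(2),s["position"].round(4),T.round(3)[:3,:3])
# fit L2,L4 using 2 states: r diff
q=np.radians(s["qpos"]);q0=np.radians([-68.617,27.513,91.461])
rr=s["position"][:2]@[np.cos(q[0]),np.sin(q[0])]
A=[[np.sin(27.513*np.pi/180),np.sin(np.radians(118.974)),0],[np.cos(27.513*np.pi/180),np.cos(np.radians(118.974)),1],[np.sin(q[1]),np.sin(q[1]+q[2]),0],[np.cos(q[1]),np.cos(q[1]+q[2]),1]]
print(rr,np.linalg.lstsq(np.array(A),np.array([.649,.25,rr,s["position"][2]]),rcond=None))
qs=[-60,-52,-44,-36,-28,-20,-12,-4,4,9]
rows(T,[P(a,.36,.78) for a in qs],[round(-(a+68.6),1) for a in qs])
E
```

```text
2.5 [-68.69  -3.12  58.79  -0.   123.82  -2.75] [ 0.1578 -0.3212  0.7851] [[ 0.003  0.408 -0.913]
 [-0.008 -0.913 -0.408]
 [-1.     0.009  0.   ]]
0.35661701453510997 (array([0.52667806, 0.46212503, 0.00267461]), array([4.85970317e-05]), np.int32(3), array([1.99235451, 1.40040977, 0.26339321]))
[0.005, -0.003, -0.054, -8.6]
[0.005, -0.016, -0.103, -16.6]
[0.005, -0.035, -0.149, -24.6]
[0.004, -0.061, -0.192, -32.6]
[0.004, -0.092, -0.232, -40.6]
[0.004, -0.129, -0.266, -48.6]
[0.003, -0.17, -0.296, -56.6]
[0.003, -0.215, -0.319, -64.6]
[0.003, -0.262, -0.335, -72.6]
[0.002, -0.293, -0.342, -77.6]
```

Request:
{"api": "servo_tool", "payload": {"targets": [[[0, 0, -0.025, -4], [0, -0.005, -0.06, -9.6], [0, -0.014, -0.098, -15.6], [0, -0.028, -0.134, -21.6], [0, -0.046, -0.169, -27.6], [0, -0.066, -0.2, -33.6], [0, -0.091, -0.23, -39.6], [0, -0.118, -0.257, -45.6], [0, -0.148, -0.281, -51.6], [0, -0.18, -0.302, -57.6], [0, -0.214, -0.319, -63.6], [0, -0.25, -0.332, -69.6], [0, -0.275, -0.338, -74.6], [0, -0.293, -0.342, -77.6], [0, -0.293, -0.342, -77.6]]]}}

```text
time: 4.0
position: [0.3519, 0.0843, 0.7797]
tool_rot: [-127.1, 90.0, 154.9]
contact_force: [0.8, -0.8, -0.6]
finger_gap: -0.0
```

```bash
python3 - <<'E'
from plan import *
s=r.sense();T=tool(s);print(s["time"],s["qpos"].round(2),s["position"].round(4),T.round(3)[:3,:3],s["contact_force"])
rows(T,[P(9,.36,.6),P(12,.45,.3)],[0,0])
p=r.get_image("side");cv2.imwrite("pics/s1.png",p["frame"])
# lid refine from saved clouds: circle centres
import numpy as np
from scipy.optimize import least_squares
d=np.load("c.npz")
for C in(d["C"],d["D"]):
  for c in[(.589,.088),(.5,.047),(.457,.143),(.553,.183)]:
    k=(np.hypot(C[...,0]-c[0],C[...,1]-c[1])<.055)&(C[...,2]>.092)&(C[...,2]<.115);A=C[k]
    # top plane
    t=A[A[:,2]>np.percentile(A[:,2],70)-.006]
    hull=cv2.minEnclosingCircle((t[:,:2]*1000).astype(np.float32));print(c,k.sum(),np.array(hull[0]).round(1),round(hull[1],1),np.percentile(A[:,2],[30,50,70,90]).round(4))
E
```

```text
4.0 [ 8.6500e+00 -2.7300e+00  5.9230e+01  3.0000e-02  1.2354e+02 -3.2500e+00] [0.3519 0.0843 0.7797] [[-0.001  0.978  0.207]
 [ 0.     0.207 -0.978]
 [-1.    -0.001 -0.   ]] [ 0.78608135 -0.83416906 -0.5967428 ]
[0.18, -0.001, -0.002, 0]
[0.48, 0.089, -0.021, 0]
(0.589, 0.088) 522 [593.2  80.3] 40.4 [0.1012 0.1029 0.1046 0.1068]
(0.5, 0.047) 526 [502.5  38.4] 40.4 [0.0978 0.0992 0.1006 0.1027]
(0.457, 0.143) 532 [460.4 136.3] 39.9 [0.0975 0.0988 0.1003 0.1028]
(0.553, 0.183) 508 [556.9 174.7] 40.6 [0.0978 0.0991 0.1008 0.103 ]
(0.589, 0.088) 458 [590.   84.9] 42.1 [0.1037 0.105  0.1059 0.1072]
(0.5, 0.047) 406 [499.9  44.9] 42.6 [0.1    0.1011 0.102  0.1032]
(0.457, 0.143) 489 [458.3 140.2] 42.0 [0.1    0.1009 0.1018 0.1031]
(0.553, 0.183) 511 [551.9 181. ] 41.9 [0.1001 0.1012 0.102  0.103 ]
```

View pics/s1.png

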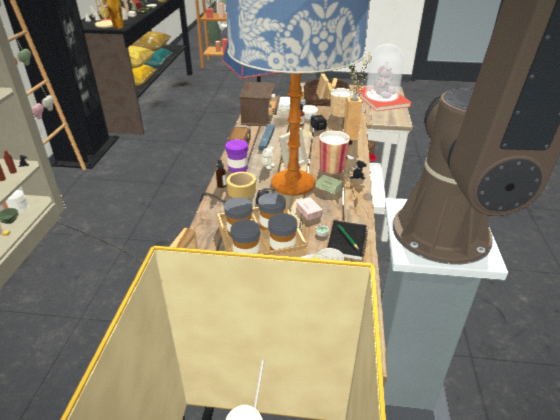

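```bash
python3 - <<'E'
from plan import *
T=tool()
print(P(11,.56,.32))
rows(T,[P(11,.36,.7),P(11,.56,.32)],[-2,-2])
E
```

```text
[np.float64(0.5439869528693955), np.float64(0.13630185291429503), 0.32]
[0.08, -0.001, -0.015, -2]
[0.46, 0.199, -0.013, -2]
```

Request:
{"api": "servo_tool", "payload": {"targets": [[[0.03, 0, -0.005, -1], [0.07, 0.005, -0.012, -2], [0.11, 0.018, -0.013, -2], [0.15, 0.037, -0.013, -2], [0.19, 0.058, -0.013, -2], [0.23, 0.079, -0.013, -2], [0.27, 0.1, -0.013, -2], [0.31, 0.12, -0.013, -2], [0.35, 0.141, -0.013, -2], [0.39, 0.162, -0.013, -2], [0.43, 0.183, -0.013, -2], [0.46, 0.199, -0.013, -2], [0.46, 0.199, -0.013, -2]]]}}

```text
time: 5.35
position: [0.5438, 0.1341, 0.3155]
tool_rot: [-91.2, 89.6, -167.7]
contact_force: [0.0, -0.9, 0.4]
finger_gap: -0.0002
```

```bash
python3 - <<'E'
from plan import *
s=r.sense();T=tool(s);print(s["time"],s["qpos"].round(2),s["position"].round(4),s["contact_force"])
p=r.get_image("wrist");cv2.imwrite("pics/w1.png",p["frame"]);W=wcloud(p,T)
q=r.get_image("side");cv2.imwrite("pics/s2.png",q["frame"])
for o in r.pinpoint("lid_a_top",p):
    u,v=map(int,o["xy"]);print(o,W[v,u].round(4))
m=(W[...,2]>.094)&(W[...,2]<.115)&(p["z_map"]>0)
n,l,st,ce=cv2.connectedComponentsWithStats(m.astype(np.uint8))
for i in range(1,n):
    if st[i,4]>300:
        A=W[l==i];c=cv2.minEnclosingCircle((A[:,:2]*1000).astype(np.float32));print(st[i],ce[i].round(),np.array(c[0]).round(1),round(c[1],1),np.median(A,0).round(4),"z",np.percentile(A[:,2],[10,50,90]).round(4))
E
```

```text
5.35 [ 1.076e+01  1.693e+01  9.850e+01 -1.000e-02  6.496e+01 -2.760e+00] [0.5438 0.1341 0.3155] [ 0.0453511  -0.91666441  0.42562906]
{'xy': [227.1, 252.1], 'score': 0.93} [0.5    0.0422 0.1015]
[ 46   0  75  28 495] [86. 15.] [331.6 249.7] 32.2 [0.3397 0.2368 0.0982] z [0.0954 0.0982 0.0996]
[440  38  37  33 372] [455.  56.] [669.3 284.2] 16.6 [0.6609 0.2803 0.1049] z [0.0963 0.1049 0.1132]
[ 267   98   81   82 5213] [307. 138.] [554.2 178.8] 39.9 [0.5538 0.1803 0.1007] z [0.0997 0.1007 0.1018]
[ 164  116   81   80 5004] [204. 155.] [458.4 138.8] 40.0 [0.4588 0.1408 0.1008] z [0.0997 0.1008 0.1018]
[ 281  200   75   71 4188] [318. 235.] [591.   82.6] 40.4 [0.5901 0.0859 0.1047] z [0.1035 0.1047 0.1057]
[ 192  216   73   68 3877] [228. 250.] [500.7  42.7] 40.1 [0.5007 0.045  0.1008] z [0.0997 0.1008 0.1018]
```

View pics/w1.png

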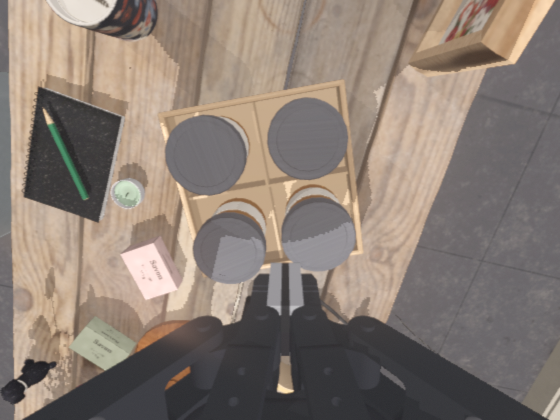

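View pics/s2.png

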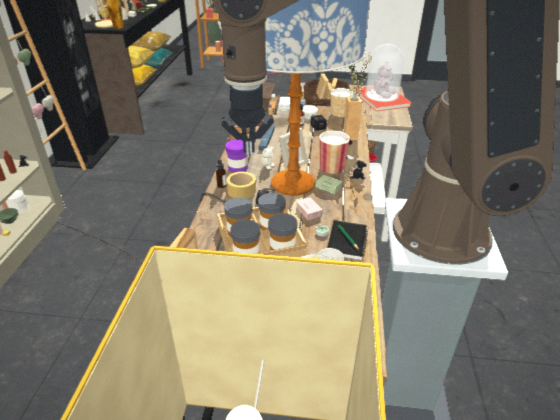

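The wrist picture shows the four dark lids at (204,155), (307,138), (228,250) and (318,235). The one at (318,235) stands about 4 mm higher than the rest in all three cameras. Its centre is near (0.591, 0.083), so I'll press its edge first. The purple-lidded jar by the tape is the look-alike.

```bash
python3 - <<'E'
from plan import *
T=tool()
f=cv2.imread("pics/w1.png");cv2.imwrite("pics/w1z.png",cv2.resize(f[90:290,150:370],None,fx=3,fy=3))
rows(T,[[.605,.107,.2],[.605,.107,.145]],[0,0])
E
```

```text
[0.121, 0.052, 0.041, 0]
[0.176, 0.052, 0.041, 0]
```

View pics/w1z.png

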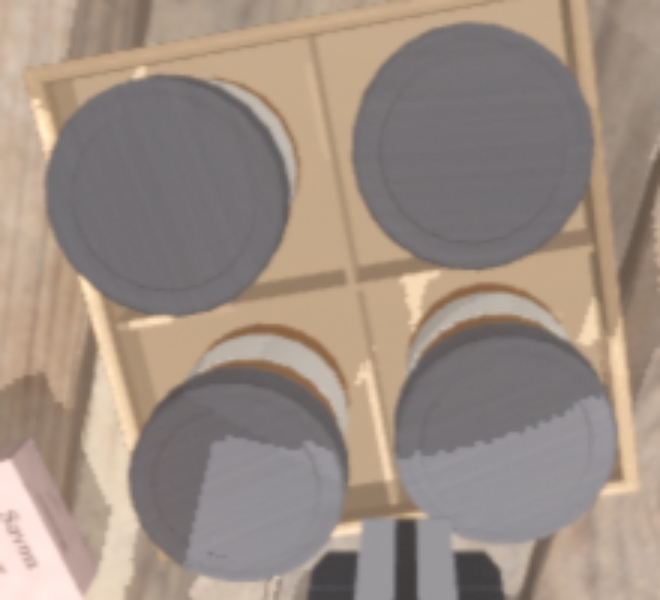

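The crop confirms it: all four lids are dark, and the lower-right one is the high candidate. I'll move over its edge.

Request:
{"api": "servo_tool", "payload": {"targets": [[[0.02, 0.01, 0.008, 0], [0.05, 0.025, 0.02, 0], [0.08, 0.038, 0.03, 0], [0.11, 0.048, 0.038, 0], [0.14, 0.052, 0.041, 0], [0.16, 0.052, 0.041, 0], [0.17, 0.052, 0.041, 0], [0.175, 0.052, 0.041, 0], [0.175, 0.052, 0.041, 0], [0.175, 0.052, 0.041, 0], [0.175, 0.052, 0.041, 0]]]}}

```text
time: 6.6
position: [0.605, 0.1081, 0.1465]
tool_rot: [83.4, 89.9, 7.1]
contact_force: [-0.2, 0.0, 1.0]
finger_gap: 0.0
```

```bash
python3 - <<'E'
from plan import *
s=r.sense();T=tool(s);print(s["time"],s["qpos"].round(2),s["position"].round(4),s["contact_force"])
rows(T,[[.605,.107,.13]],[0])
p=r.get_image("top");cv2.imwrite("pics/t3.png",p["frame"])
p=r.get_image("side");cv2.imwrite("pics/s3.png",cv2.resize(p["frame"][0:280,180:400],None,fx=2,fy=2))
E
```

```text
6.6 [  7.31  31.38 101.77  -0.    46.75  -6.35] [0.605  0.1081 0.1465] [-0.23442277  0.00743301  0.95553028]
[0.017, -0.0, 0.001, 0]
```

View pics/s3.png

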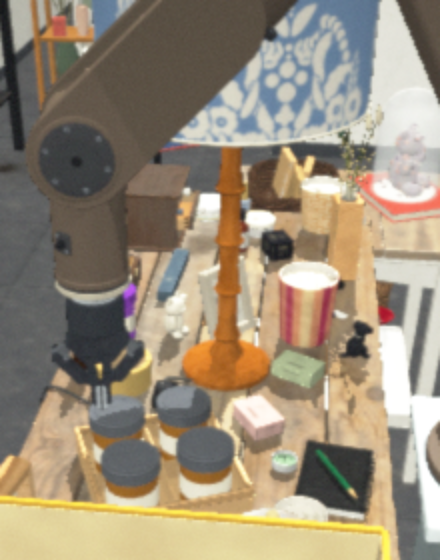

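View pics/t3.png

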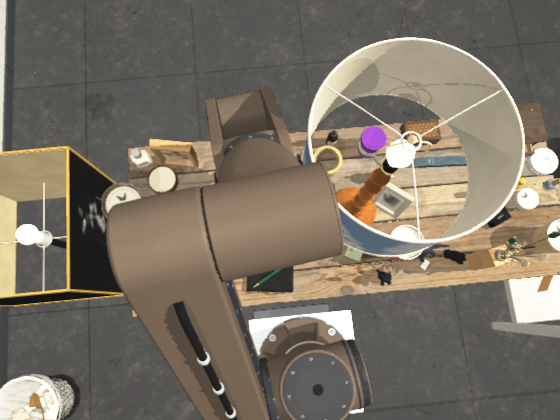

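Request:
{"api": "servo_tool", "payload": {"targets": [[[0.006, 0, 0.001, 0], [0.012, 0, 0.001, 0], [0.017, 0, 0.001, 0], [0.018, 0, 0.001, 0], [0.018, 0, 0.001, 0], [0.018, 0, 0.001, 0]]]}}

```text
time: 7.3
position: [0.6047, 0.107, 0.1273]
tool_rot: [-142.8, 90.0, 140.8]
contact_force: [0.1, 0.0, 0.6]
finger_gap: 0.0003
```

Request:
{"api": "servo_tool", "payload": {"targets": [[[0.001, 0, 0, 0], [0.002, 0, 0, 0], [0.002, 0, 0, 0]]]}}

```text
time: 7.6
position: [0.6046, 0.107, 0.1253]
tool_rot: [-123.7, 90.0, 160.0]
contact_force: [0.4, -0.1, 0.7]
finger_gap: -0.0001
```

Request:
{"api": "servo_tool", "payload": {"targets": [[[0.001, 0, 0, 0], [0.001, 0, 0, 0]]]}}

```text
time: 7.8
position: [0.6045, 0.107, 0.1242]
tool_rot: [-103.7, 90.0, 180.0]
contact_force: [-0.1, -0.4, 0.1]
finger_gap: -0.0002
```

Request:
{"api": "servo_tool", "payload": {"targets": [[[0.001, 0, 0, 0], [0.001, 0, 0, 0]]]}}

```text
time: 8.0
position: [0.6046, 0.107, 0.1232]
tool_rot: [-99.8, 90.0, -176.2]
contact_force: [-0.4, 0.5, 0.4]
finger_gap: -0.0001
```

Request:
{"api": "servo_tool", "payload": {"targets": [[[0.001, 0, 0, 0], [0.001, 0, 0, 0]]]}}

```text
time: 8.2
position: [0.6046, 0.107, 0.1222]
tool_rot: [-142.7, 90.0, 141.0]
contact_force: [-0.2, 0.1, 0.4]
finger_gap: 0.0001
```

Request:
{"api": "servo_tool", "payload": {"targets": [[[0.001, 0, 0, 0], [0.001, 0, 0, 0]]]}}

```text
time: 8.4
position: [0.6047, 0.107, 0.1213]
tool_rot: [96.1, 90.0, 19.8]
contact_force: [-0.3, 0.8, 0.8]
finger_gap: 0.0003
```

Request:
{"api": "servo_tool", "payload": {"targets": [[[0.001, 0, 0, 0], [0.001, 0, 0, 0]]]}}

```text
time: 8.6
position: [0.6047, 0.107, 0.1203]
tool_rot: [121.4, 90.0, 45.0]
contact_force: [0.6, 1.7, 2.3]
finger_gap: 0.0001
```

Request:
{"api": "servo_tool", "payload": {"targets": [[[0.001, 0, 0, 0], [0.001, 0, 0, 0]]]}}

```text
time: 8.8
position: [0.6048, 0.107, 0.1193]
tool_rot: [90.2, 90.0, 13.8]
contact_force: [0.6, 1.1, 3.7]
finger_gap: -0.0001
```

Request:
{"api": "servo_tool", "payload": {"targets": [[[0.001, 0, 0, 0], [0.001, 0, 0, 0]]]}}

```text
time: 9.0
position: [0.605, 0.1071, 0.1186]
tool_rot: [89.5, 90.0, 13.1]
contact_force: [0.7, 1.9, 5.7]
finger_gap: 0.0005
```

```bash
python3 - <<'E'
from plan import *
for i in range(3):
    p=r.get_image("wrist");s=r.sense();print(s["position"].round(4),s["contact_force"].round(2),s["torque"].round(2))
T=tool();W=wcloud(p,T);cv2.imwrite("pics/w4.png",p["frame"])
k=(np.hypot(W[...,0]-.591,W[...,1]-.083)<.036)&(W[...,2]>.09)&(W[...,2]<.112);A=W[k]
print(k.sum())
if k.sum()>100:
    X=np.c_[A[:,0]-.591,A[:,1]-.083,np.ones(len(A))];c,*_=np.linalg.lstsq(X,A[:,2],rcond=None);print(c)
E
```

```text
[0.605  0.1071 0.1186] [0.49 1.54 6.73] [ 0.22 -0.04 -0.01]
[0.6049 0.1071 0.1186] [-0.15  1.34  6.96] [ 0.16 -0.04  0.  ]
[0.6049 0.1071 0.1186] [0.11 1.01 7.63] [ 0.18 -0.06 -0.01]
5819
[-0.00814721 -0.02467795  0.10222283]
```

View pics/w4.png

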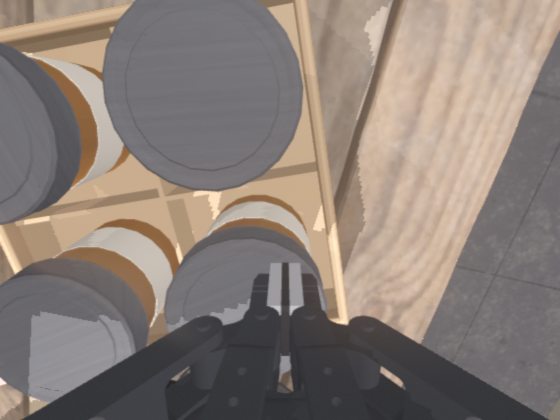

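```bash
cat >> plan.py <<'E'
from scipy.optimize import least_squares
def tilt(W,c,box):
    v0,v1,u0,u1=box;S=W[v0:v1,u0:u1].reshape(-1,3)
    k=(np.hypot(S[:,0]-c[0],S[:,1]-c[1])<.037)&(S[:,2]>.09)&(S[:,2]<.112);A=S[k]
    f=least_squares(lambda p:p[0]*(A[:,0]-c[0])+p[1]*(A[:,1]-c[1])+p[2]-A[:,2],[0,0,.1],loss="soft_l1",f_scale=.001)
    return k.sum(),f.x.round(4)
E
python3 - <<'E'
from plan import *
T=tool();p=r.get_image("wrist");W=wcloud(p,T)
print("loose",tilt(W,(.591,.083),(225,265,165,325)),tilt(W,(.591,.083),(225,325,165,245)),"ref",tilt(W,(.554,.18),(0,190,100,305)))
E
```

```text
loose (np.int64(1441), array([-0.0442,  0.0122,  0.1   ])) (np.int64(4786), array([-0.0247, -0.0438,  0.1021])) ref (np.int64(28434), array([-0.0012, -0.0006,  0.1008]))
```

Request:
{"api": "servo_tool", "payload": {"targets": [[[-0.002, 0, 0, 0], [-0.006, 0, 0, 0], [-0.012, 0, 0, 0], [-0.018, 0, 0, 0], [-0.018, 0, 0, 0], [-0.018, 0, 0, 0]]]}}

```text
time: 9.8
position: [0.6047, 0.107, 0.1366]
tool_rot: [83.7, 90.0, 7.3]
contact_force: [0.1, 0.3, -0.8]
finger_gap: -0.0
```

```bash
python3 - <<'E'
from plan import *
s=r.sense();T=tool(s);p=r.get_image("wrist");W=wcloud(p,T);cv2.imwrite("pics/w5.png",p["frame"]);print(s["position"],s["time"],s["contact_force"])
print("loose",tilt(W,(.591,.083),(0,270,165,345)),"ref",tilt(W,(.554,.18),(0,190,100,305)))
m=(W[...,2]>.094)&(W[...,2]<.112)&(p["z_map"]>0);m[275:]=0
n,l,st,ce=cv2.connectedComponentsWithStats(m.astype(np.uint8))
for i in range(1,n):
    if st[i,4]>1500:
        A=W[l==i];c=cv2.minEnclosingCircle((A[:,:2]*1000).astype(np.float32));print(st[i],np.array(c[0]).round(1),round(c[1],1),np.median(A[:,2]).round(4))
rows(T,[[.591,.083,s["position"][2]]],[0])
E
```

```text
[0.6047159 0.1069865 0.1365564] 9.8 [ 0.1316568   0.31048721 -0.80885091]
loose (np.int64(3139), array([-0.001 , -0.015 ,  0.1049])) ref (np.int64(23208), array([-1.000e-03, -1.000e-04,  1.008e-01]))
[  123     0   179   182 25972] [554.3 178.7] 40.2 0.1008
[    0    42    89   172 11555] [461.3 138.8] 39.6 0.1007
[ 176  221  145   54 5332] [589.2  94.8] 37.8 0.1044
[  17  253  109   22 1614] [496.   70.5] 27.5 0.1002
[-0.0, -0.019, 0.02, 0]
```

View pics/w5.png

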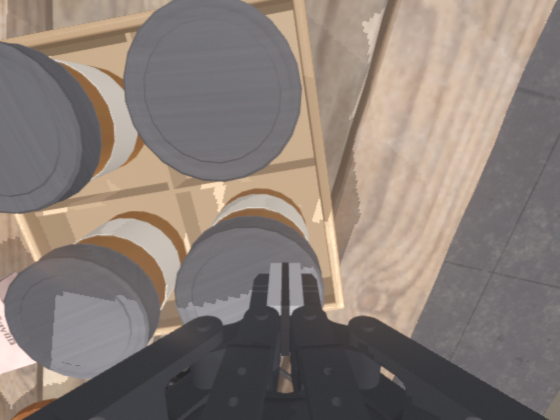

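Request:
{"api": "servo_tool", "payload": {"targets": [[[0, -0.005, 0.005, 0], [0, -0.011, 0.011, 0], [0, -0.017, 0.017, 0], [0.003, -0.018, 0.018, 0], [0.008, -0.018, 0.018, 0], [0.012, -0.018, 0.018, 0], [0.013, -0.018, 0.018, 0], [0.013, -0.018, 0.018, 0], [0.013, -0.018, 0.018, 0]]]}}

```text
time: 10.75
position: [0.5915, 0.0854, 0.1233]
tool_rot: [116.1, 90.0, 39.8]
contact_force: [-0.4, -0.1, 0.8]
finger_gap: -0.0
```

Request:
{"api": "servo_tool", "payload": {"targets": [[[0.001, 0, 0, 0], [0.002, 0, 0, 0], [0.002, 0, 0, 0]]]}}

```text
time: 11.05
position: [0.5915, 0.0853, 0.1213]
tool_rot: [86.8, 90.0, 10.5]
contact_force: [-0.3, -0.6, 2.2]
finger_gap: 0.0001
```

Request:
{"api": "servo_tool", "payload": {"targets": [[[0.001, 0, 0, 0], [0.002, 0, 0, 0], [0.002, 0, 0, 0]]]}}

```text
time: 11.35
position: [0.5915, 0.0853, 0.1194]
tool_rot: [88.9, 90.0, 12.5]
contact_force: [0.1, -0.1, 5.3]
finger_gap: -0.0001
```

Request:
{"api": "servo_tool", "payload": {"targets": [[[0.001, 0, 0, 0], [0.001, 0, 0, 0], [0.001, 0, 0, 0]]]}}

```text
time: 11.65
position: [0.5916, 0.0853, 0.1186]
tool_rot: [85.0, 90.0, 8.6]
contact_force: [0.3, 0.5, 6.7]
finger_gap: -0.0002
```

Request:
{"api": "servo_tool", "payload": {"targets": [[[0.0005, 0, 0, 0], [0.0005, 0, 0, 0], [0.0005, 0, 0, 0]]]}}

```text
time: 11.95
position: [0.5919, 0.0853, 0.1184]
tool_rot: [83.2, 89.9, 6.9]
contact_force: [-1.1, 0.3, 12.1]
finger_gap: 0.0001
```

Request:
{"api": "servo_tool", "payload": {"targets": [[[0, 0, 0, 0], [0, 0, 0, 0], [0, 0, 0, 0], [0, 0, 0, 0], [0, 0, 0, 0]]]}}

```text
time: 12.45
position: [0.5919, 0.0853, 0.1185]
tool_rot: [82.6, 89.9, 6.3]
contact_force: [-0.9, 0.1, 11.1]
finger_gap: 0.0003
```

```bash
python3 - <<'E'
from plan import *
for i in range(5):
    s=r.sense();T=tool(s);p=r.get_image("wrist");print(s["time"],s["position"].round(4),s["contact_force"].round(2))
W=wcloud(p,T);cv2.imwrite("pics/w6.png",p["frame"])
print("loose",tilt(W,(.591,.083),(0,270,100,420)),"all",tilt(W,(.591,.083),(0,420,0,560)),"ref",tilt(W,(.554,.18),(0,190,100,360)))
q=r.get_image("side");D=cloud(q);cv2.imwrite("pics/s6.png",cv2.resize(q["frame"][100:280,180:400],None,fx=3,fy=3))
for c in[(.59,.085),(.5,.047),(.457,.143),(.552,.182)]:
    k=(np.hypot(D[...,0]-c[0],D[...,1]-c[1])<.037)&(D[...,2]>.092)&(D[...,2]<.115);A=D[k];print(c,k.sum(),np.percentile(A[:,2],[30,50,70]).round(4),tilt(D,c,(0,420,0,560)))
E
```

```text
12.45 [0.5919 0.0853 0.1185] [-0.91  0.08 11.12]
12.5 [0.5918 0.0853 0.1184] [-1.16  0.48 11.8 ]
12.55 [0.5919 0.0853 0.1184] [-0.55  0.05 11.47]
12.6 [0.5918 0.0853 0.1184] [-1.22  0.59 11.17]
12.65 [0.5919 0.0853 0.1184] [-1.47  0.35 11.16]
loose (np.int64(7455), array([-0.0015, -0.0137,  0.1008])) all (np.int64(11706), array([-0.0043, -0.002 ,  0.1005])) ref (np.int64(22892), array([-0.002 ,  0.004 ,  0.1008]))
(0.59, 0.085) 284 [0.1005 0.1012 0.1021] (np.int64(278), array([ 0.005 , -0.0053,  0.1013]))
(0.5, 0.047) 322 [0.1004 0.1015 0.1022] (np.int64(331), array([ 0.001 , -0.03  ,  0.1012]))
(0.457, 0.143) 390 [0.1004 0.1012 0.1021] (np.int64(403), array([ 0.0132, -0.021 ,  0.1011]))
(0.552, 0.182) 399 [0.1004 0.1012 0.102 ] (np.int64(403), array([ 0.0107, -0.0157,  0.1012]))
```

View pics/w6.png

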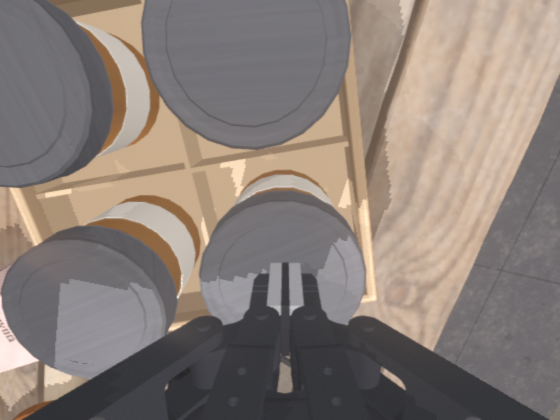

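View pics/s6.png

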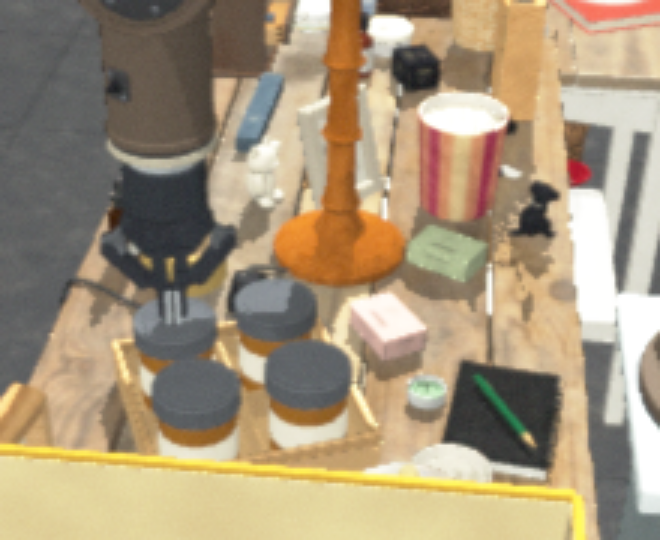

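The lid is home and level, at 0.101 m like its neighbours. The push is steady at about 11 N at the centre, so I'm handing in.

```bash
python3 -c "
from h import *
print(r.sign_off(), r.sense()['contact_force'])"
```

```text
the job is handed in; nothing more can be done
the job is handed in; nothing more can be done
```

The loose lid is on the jar at about (0.591, 0.083), in the corner of the tray away from the robot and nearest the tape roll. I pushed it home and signed off at about 12.7 s with the fingertips still holding it down, about 2 mm from the lid's centre.

- **Finding it:** All three cameras showed this lid about 4 mm higher than the others. Pressing it 28 mm off centre with 6–7 N, a bit over the 2–3 N you gave, sank that edge about 3.5 mm and tipped the lid about 0.05 rad. It sprang back when I let go.
- **Last checks:** The push was steady at about 11 N, inside your 8–20 N range. The lid top measured 0.1005–0.1013 m, level with the other three. The jars, the tray and the objects visible around them looked unmoved in the last pictures.
- **Not checked:** I pressed only the suspect lid, because it rocked clearly. That the other three are firm rests on their height in the camera images, not on touch.
- **Disagreement:** One partial tilt fit from the wrist camera, with the fingers covering part of the lid, read 0.014 rad. The fuller fit read about 0.005 rad, and the side camera's tilt readings for the firm lids were off by up to 0.03 rad. I took this as noise.

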